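# Load a slide carrier under the stage clip

## Task

Load the white slide carrier into the stage: with one fingertip press down the long tail of the steel spring clip so that its foot rises, and while holding it down push the carrier along its lane by its upright lip with the other fingertip, under the foot, until it is fully home against the end stop. Only then let go of the clip so that its foot comes down on the carrier, and move clear. Push only: do not lift the carrier, and leave the tube rack, the jar and the slide box alone.

Things in the scene. Friction and masses are not known exactly. Their poses are not given: they have to be found in the camera images.
- stage: grey slide stage fixed on the bench, 210 x 180 mm (its y -80 to +100 mm), its deck 14 mm above the bench, yaw varies. Origin on the bench under the lane's centre line, mid-length. x: push direction, to the end stop; y: towards the clip's tail; z up. The lane is 48 mm wide (y -24 to +24 mm) between rails 6 mm wide, 6 mm above the deck, x -100 to +80 mm. Clip shaft along x at y +44 mm, 30 mm up.
- stop (a point): middle of the face of the end stop, a bar across the lane 60 mm wide and 12 mm high; this point is 3 mm above the deck (stage x = +80 mm, y = 0)
- jaw_edge (a point): lower near edge of the clip's foot with the clip at rest (stage x +50 mm, y +12 mm, 2 mm above the deck); fixed to the stage. The foot is a steel block over stage x +50 to +76 mm, y +6 to +18 mm, on an arm from the clip's shaft. The shaft's posts are 34 mm high
- carrier: loose white slide carrier, about 80 g: a plate 76 mm long (x), 44 mm wide, 6 mm thick with a glass slide on top; along its trailing edge stands a lip 5 mm thick, 44 mm wide, its top 22 mm above the underside (36 mm above the bench). Origin: centre of the underside; x towards its nose, z up. It starts in the lane, nose 10 to 40 mm short of the clip's foot
- nose (a point): middle of the carrier's front edge, 38 mm ahead of its origin, 3 mm above its underside; fully home it lies at the stop
- lip (a point): middle of the rear face of the lip, 38 mm behind the carrier's origin, 17 mm above its underside: the face to push
- clip (a joint): turn of the spring clip, rad. 0: at rest, foot 2 mm above the deck, blocking the 6 mm carrier. Grows as the tail is pressed: above 0.17 the foot clears the carrier, 0.25 to 0.33 leaves good room, 0.36 is the stop. It springs back; resting on the carrier it reads about 0.15. Pressing the tail's middle takes 4 N at first, 9 N near the stop; 0.3 rad is about 7 mm down there
- tail (a point): centre of the top of the clip's tail (stage x -40 mm, y +68 mm, 32.5 mm above the bench at rest; 68 mm sideways of the lip's middle). The tail is a smooth steel strip 120 mm long (stage x -100 to +20 mm), 24 mm wide, tilted up outwards 0.2 rad at rest; press it anywhere along its length, a fingertip may slide along it. Pressed, its top is about 25 mm above the bench, below the lip's top
- rack: bystander: white wire tube rack 190 x 90 mm, 65 mm high, with three capped tubes up to 102 mm; origin under its centre; stands on the side of the stage away from the tail
- jar: bystander: specimen jar 48 mm across, 65 mm high; origin under its centre; stands beyond the tail side
- slidebox: bystander: cardboard slide box 30 x 85 x 30 mm high; origin under its centre; stands beyond the end stop

How it is judged:
By the outcome, as a careful person would: the job done as asked, in the order asked, and still so for the second after the job is handed in, with the robot touching nothing.
It also fails if it takes over 38 s, if anything falls off the work surface, if the arm or the gripper's body presses on something with over 40 N, if the wrist force passes 120 N, or if a joint passes its speed limit or range.

## Robot

A 6-joint arm with a two-finger parallel gripper is mounted at the origin on the work surface. World frame = base frame: x ahead of the robot, y to its left, z up, the work surface at z = 0. Lengths are in mm, angles in rad, forces in N, time in s.
With the tool pointing down it reaches from about 300 to 775 mm from the base axis. Payload 14.6 kg.
Tool frame: the origin (TCP) lies at the very end of the fingers, on their centre line; the grasp point (between the pads) lies 19 mm behind it; z points along the fingers, y is the line along which they close (so a half turn about z gives the same grasp; the last joint's range is limited). The gripper opens to 94 mm and grips with 3 to 60 N. Pads are 16 mm wide; open, the fingers measure 119 mm over their backs; the gripper's body (75 mm by 177 mm) begins 78 mm behind the grasp point.
Start: joints at [-0.067, 0.3, 1.521, -0, 1.321, -0.067], TCP at [549.99, -0.002, 205.446] pointing down, gripper open.
Joint ranges: [-3.03, 3.03], [-0.79, 2.21], [0.23, 2.52], [-1.04, 4.18], [0, 3.07], [-2.55, 2.55]. Speed limits (rad/s): [2.22, 2.22, 2.57, 3.14, 3.14, 3.14].

## Interface

Orientations are given as [roll, pitch, yaw] about the fixed x, y, z axes, in that order (R = Rz(yaw) Ry(pitch) Rx(roll)).
In Python, from cell import manip gives the robot as it stands. The module is installed in compiled form; this text tells all that it offers.
- The arm moves only by the shell command python3 -m inch 'ROWS' [FORCE]. ROWS is JSON, a list of rows, each an object of numbers: "gripper": the opening, from 0 (shut) to 1 (fully open); "dx", "dy", "dz": the shift along the world's x, y, z in m; "wx", "wy", "wz": the turn, a rotation vector about the world's x, y, z in degrees. A call has exactly 5 rows; each row is the pose to reach, as a shift and turn from the pose commanded when the call began; what a row does not reach only later rows make up. A row lasts 1/12 s, in which the tool goes at most 41.7 mm and 7.16 degrees, less where a joint would pass 70% of its speed; a pose out of reach is approached as far as the arm can. A call with a gripper value outside its range is refused whole. The fingers move at their own pace and stop on an object; FORCE is the grip in N (left out, the last holds). Time passes only in rows, so rows that repeat a pose let the fingers close, or fill a call up. It gives the time, the measured TCP pose, the force, the opening and the grip force at its end, in the units of the state.
- manip.read_state(): the state, without advancing time (a new reading comes with each control period).
- manip.camera(name): name is "scene" or "side" or "wrist"; returns the picture (420x560x3 uint8, blue, green, red); there is no depth.
- manip.camera_info(name): a dict with "camera_matrix" (3x3 intrinsics, pixels), "R" (3x3) and "t" (3): a world point X has camera coordinates R X + t; the wrist camera has in their place "tool_from_camera" (4x4, takes a point from camera to tool coordinates, whose origin is the TCP and whose axes are the flange's). Camera axes: x right, y down, z forward; pixel columns grow to the right and rows downward; lengths in mm; the calibration is good to about 2 mm. A picture is of the moment at which its call begins: read the wrist's pose just before it. camera_info takes no time and is no camera call.
- manip.sign_off(): hands the job in; it is judged then, once.
The state is a dict: "clock": time; "joints": joint angles; "qd": joint speeds; "effort": joint torques, N m; "eef_pos": TCP position; "eef_rot": TCP orientation; "wrist_force": force on the tool from outside, world axes, zero at the start; "moment": the same for the moment, N m; "finger_gap": finger opening in mm; "finger_force": force on a finger pad.
Only numpy, scipy, OpenCV 4.12 (cv2) and the standard library are available. Lean on these libraries where they do the work, as an engineer would, in place of code of your own. Each camera call takes 0.05 s, during which the arm holds its last target. There are 200 camera calls.

## Working session

There is one attempt and no reset: what is moved stays moved. The work goes in short steps, Python scripts to look and compute and a shell command to move; the robot and the scene stay as the last step left them, time stands still between calls to the robot, and variables do not carry over. Pictures are saved under pics/ and viewed, at most 10 in all, crops included, and the job is handed in when it is done.

```bash
mkdir -p pics; python3 - <<'E'
from cell import manip
import cv2,numpy as np
s=manip.read_state();print(s['clock'],s['eef_pos'],s['eef_rot'],s['finger_gap'])
for n in("scene","side","wrist"):
    im=manip.camera(n);cv2.imwrite(f"pics/{n}0.png",im)
    i=manip.camera_info(n);print(n,{k:np.round(v,3).tolist() for k,v in i.items()})
a=[cv2.imread(f"pics/{n}0.png") for n in("scene","side")]
E
```

```text
0.0 [5.49748454e+02 9.02263688e-03 2.04877878e+02] [-3.14045049e+00 -7.64237483e-05  1.57080620e+00] 94.11579330694563
scene {'camera_matrix': [[422.536, 0.0, 276.627], [0.0, 422.536, 212.176], [0.0, 0.0, 1.0]], 'R': [[0.614, 0.789, 0.004], [0.664, -0.515, -0.543], [-0.426, 0.336, -0.84]], 't': [-433.9, -395.112, 1120.201]}
side {'camera_matrix': [[408.621, 0.0, 285.546], [0.0, 408.621, 211.033], [0.0, 0.0, 1.0]], 'R': [[0.887, -0.461, -0.014], [-0.255, -0.465, -0.847], [0.384, 0.756, -0.531]], 't': [-560.066, 241.538, 552.956]}
wrist {'camera_matrix': [[363.587, 0.0, 287.424], [0.0, 363.587, 203.577], [0.0, 0.0, 1.0]], 'tool_from_camera': [[-0.001, -0.97, -0.243, 70.755], [1.0, -0.001, 0.001, 0.527], [-0.001, -0.243, 0.97, -178.895], [0.0, 0.0, 0.0, 1.0]]}
```

View pics/scene0.png

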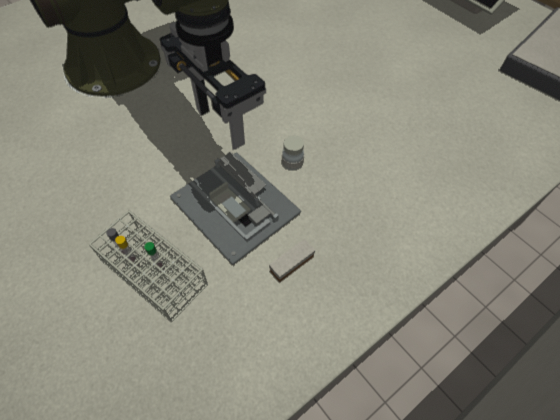

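View pics/wrist0.png

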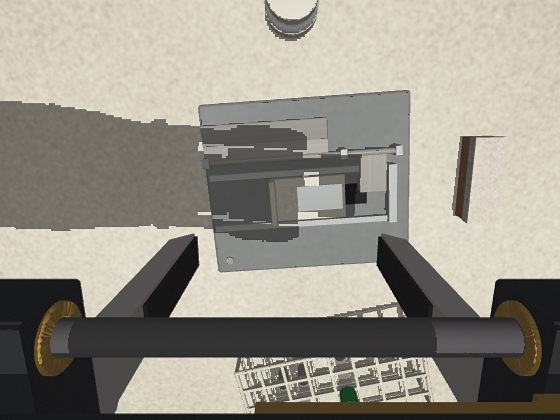

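The wrist view shows the stage nearly whole (corners at about 199,105 / 409,91 / 409,262 / 219,271). The push direction is image right, which is about world +x, and the tail is up, which is world +y. The carrier's lip is near column 272 and the foot near (373,172). I'll enlarge this and cast rays.

```bash
cat >h.py <<'E'
from cell import manip
import cv2,numpy as np
from scipy.spatial.transform import Rotation as Ro
def wristT(s):
    T=np.eye(4);T[:3,:3]=Ro.from_euler('xyz',s['eef_rot']).as_matrix();T[:3,3]=s['eef_pos'];return T
def ray(n,px,z,T=None):
    i=manip.camera_info(n);K=np.array(i['camera_matrix']);d=np.linalg.inv(K)@[px[0],px[1],1]
    if n=='wrist':
        M=T@np.array(i['tool_from_camera']);o=M[:3,3];d=M[:3,:3]@d
    else:
        R=np.array(i['R']);o=-R.T@np.array(i['t']);d=R.T@d
    return o+d*(z-o[2])/d[2]
E
python3 - <<'E'
from h import *
T=wristT(manip.read_state())
im=cv2.imread('pics/wrist0.png')
hsv=cv2.cvtColor(im,cv2.COLOR_BGR2HSV)
b=im.astype(int); m=((b[...,0]-b[...,2])>3).astype(np.uint8)*255
m[:, :190]=0;m[:,420:]=0;m[285:]=0
m=cv2.morphologyEx(m,cv2.MORPH_OPEN,np.ones((3,3)))
c=max(cv2.findContours(m,0,2)[0],key=cv2.contourArea)
q=cv2.approxPolyDP(cv2.convexHull(c),8,True)[:,0];print(q.tolist())
for p in q: print(p,ray('wrist',p,14,T).round(1))
big=cv2.resize(im[85:280,190:420],None,fx=3.4,fy=3.4/1.14*1.0,interpolation=2) 
big=cv2.resize(im[85:280,190:420],None,fx=3,fy=3,interpolation=2);cv2.imwrite('pics/w0c.png',big)
E
```

```text
Traceback (most recent call last):
ValueError: max() iterable argument is empty
```

```bash
python3 - <<'E'
from h import *
im=cv2.imread('pics/wrist0.png')
print(im[110,380],im[250,250],im[60,100],im[200,405])
b=im.astype(int); m=(((b[...,2]-b[...,0])<8)).astype(np.uint8)*255
m[:, :190]=0;m[:,420:]=0;m[285:]=0;m[:80]=0
cv2.imwrite('pics/w0c.png',cv2.resize(im[85:280,190:420],None,fx=3,fy=3,interpolation=2))
T=wristT(manip.read_state())
m=cv2.morphologyEx(m,cv2.MORPH_OPEN,np.ones((3,3)))
c=max(cv2.findContours(m,0,2)[0],key=cv2.contourArea)
q=cv2.approxPolyDP(cv2.convexHull(c),6,True)[:,0]
for p in q: print(p,ray('wrist',p,14,T).round(1))
E
```

```text
[140 143 140] [138 141 137] [191 211 216] [137 138 137]
[409  92] [668.8  90.   14. ]
[419 284] [ 696.4 -114.1   14. ]
[219 271] [475.1 -98.4  14. ]
[200 105] [464.6  77.9  14. ]
```

View pics/w0c.png

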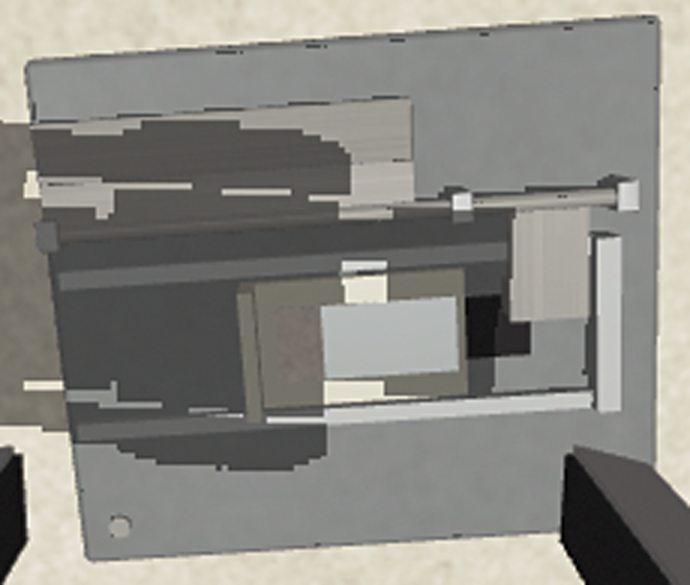

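The crop shows the stage corners, the tail ending at crop (412,98), the lip's rear top edge from (237,295) to (248,422), and the end stop's near face at column 597. Next I convert these to the world and stage frames.

```bash
python3 - <<'E'
from h import *
T=wristT(manip.read_state())
w=lambda u,v,z: ray('wrist',(190+u/3,85+v/3),z,T)
TL,TR,BL=w(28,62,14),w(660,16,14),w(90,560,14)
print('corners',TL,TR,BL,'sizes',np.linalg.norm(TL-TR),np.linalg.norm(TL-BL))
d=TR-TL;y=np.arctan2(d[1],d[0]);e=TL-BL;y2=np.arctan2(-e[0],e[1]);print('yaw',np.degrees([y,y2]))
yaw=(y+y2)/2
ex=np.array([np.cos(yaw),np.sin(yaw),0]);ey=np.array([-ex[1],ex[0],0])
# front rail ends, stop face, posts
sf=[w(597,236,26),w(597,410,26)]
print('stop',sf)
o=(TL+BL)/2-10*ey; TRo=TR-100*ey
print('len check',(TRo-o)@ex)
st=(sf[0]+sf[1])/2
org=st-80*ex; print('org from stop',org,'from left edge +105',o+105*ex)
for org_ in(org,o+105*ex):
  f=lambda p:(((p-org_)@ex).round(1),((p-org_)@ey).round(1))
  print('TL',f(TL),'TR',f(TR),'BL',f(BL))
  print('lip rear top',f(w(237,295,36)),f(w(248,422,36)),'nose',f(w(466,270,20)),f(w(467,393,20)),'tail end outer',f(w(412,98,35)),'foot near',f(w(511,215,30)),f(w(510,320,26)),'rail lower start',f(w(75,437,20)),'end',f(w(592,400,20)))
E
```

```text
corners [463.8593098   77.27561605  14.        ] [669.67700436  91.56922365  14.        ] [476.11883996 -99.16450392  14.        ] sizes 206.31342808997402 176.86551957210432
yaw [3.97269324 3.97467543]
stop [array([650.70869035,  21.64251818,  26.        ]), array([654.73621487, -38.15762817,  26.        ])]
len check 206.31189835513112
org from stop [572.9147739  -13.80141822  26.        ] from left edge +105 [575.42963609 -13.6440833   14.        ]
TL (np.float64(-102.5), np.float64(98.4)) TR (np.float64(103.8), np.float64(98.4)) BL (np.float64(-102.5), np.float64(-78.5))
lip rear top (np.float64(-39.1), np.float64(20.4)) (np.float64(-39.0), np.float64(-22.8)) nose (np.float64(37.6), np.float64(20.6)) (np.float64(36.6), np.float64(-22.6)) tail end outer (np.float64(20.3), np.float64(78.6)) foot near (np.float64(51.2), np.float64(39.4)) (np.float64(50.9), np.float64(3.7)) rail lower start (np.float64(-101.0), np.float64(-29.0)) end (np.float64(79.8), np.float64(-28.2))
TL (np.float64(-105.0), np.float64(98.4)) TR (np.float64(101.3), np.float64(98.4)) BL (np.float64(-105.0), np.float64(-78.4))
lip rear top (np.float64(-41.7), np.float64(20.5)) (np.float64(-41.5), np.float64(-22.8)) nose (np.float64(35.1), np.float64(20.6)) (np.float64(34.1), np.float64(-22.6)) tail end outer (np.float64(17.8), np.float64(78.6)) foot near (np.float64(48.7), np.float64(39.4)) (np.float64(48.4), np.float64(3.7)) rail lower start (np.float64(-103.5), np.float64(-29.0)) end (np.float64(77.3), np.float64(-28.1))
```

The sizes and offsets agree: yaw is about 4.0°, the origin about (573,-15), and the lip at stage x about -39.5, roughly centred. I'll turn the tool by -86° so the fingers span the stage's y, set the gap to about 55.5 mm, and go above the press pose.

```bash
python3 -m inch '[{"wz":-7,"gripper":0.59,"dz":-0.01},{"wz":-14,"gripper":0.59,"dz":-0.025},{"wz":-21,"gripper":0.59,"dz":-0.04},{"wz":-28,"gripper":0.59,"dz":-0.05},{"wz":-35,"gripper":0.59,"dz":-0.06}]' 20
python3 -m inch '[{"wz":-7,"gripper":0.59,"dx":-0.007,"dy":0.003},{"wz":-14,"gripper":0.59,"dx":-0.014,"dy":0.006},{"wz":-21,"gripper":0.59,"dx":-0.021,"dy":0.009},{"wz":-28,"gripper":0.59,"dx":-0.028,"dy":0.012},{"wz":-35,"gripper":0.59,"dx":-0.035,"dy":0.015}]'
python3 -m inch '[{"wz":-7,"gripper":0.59,"dz":-0.02},{"wz":-14,"gripper":0.59,"dz":-0.04},{"wz":-16,"gripper":0.59,"dz":-0.06},{"wz":-16,"gripper":0.59,"dz":-0.08},{"wz":-16,"gripper":0.59,"dz":-0.08}]'
python3 - <<'E'
from h import *
s=manip.read_state();print(s['clock'],s['eef_pos'],s['eef_rot'],s['finger_gap'],s['wrist_force'],s['joints'])
im=manip.camera('wrist');cv2.imwrite('pics/w1.png',im)
im=manip.camera('side');cv2.imwrite('pics/s1.png',im)
T=wristT(s);i=manip.camera_info('wrist');K=np.array(i['camera_matrix']);M=np.linalg.inv(T@np.array(i['tool_from_camera']))
yaw=np.radians(3.97);ex=np.array([np.cos(yaw),np.sin(yaw),0]);ey=np.array([-ex[1],ex[0],0]);o=np.array([573.2,-15,0])
for n,p in dict(stop=(80,0,26),lipL=(-39.5,22,36),lipR=(-39.5,-22,36),tailin=(20,56,30),tailout=(20,80,35),foot=(50,6,26)).items():
    X=M@np.append(o+p[0]*ex+p[1]*ey+[0,0,p[2]],1);u=K@X[:3];print(n,(u[:2]/u[2]).round())
E
```

```text
0.15 [ 5.49800324e+02 -5.60902391e-03  2.05018639e+02] [-3.14070698e+00 -6.25810415e-05  1.57079618e+00] 93.9128587784746 [ 0.37833003  0.02209164 -0.32312768] [-6.66308035e-02  3.00344166e-01  1.52143292e+00  3.58451863e-06
  1.32070344e+00 -6.66315728e-02]
stop [389. 194.]
lipL [269. 183.]
lipR [272. 226.]
tailin [328. 143.]
tailout [327. 117.]
foot [359. 191.]validation failed for argument at $[0]...
validation failed for argument at $[0]...
validation failed for argument at $[0]...
```

View pics/w1.png

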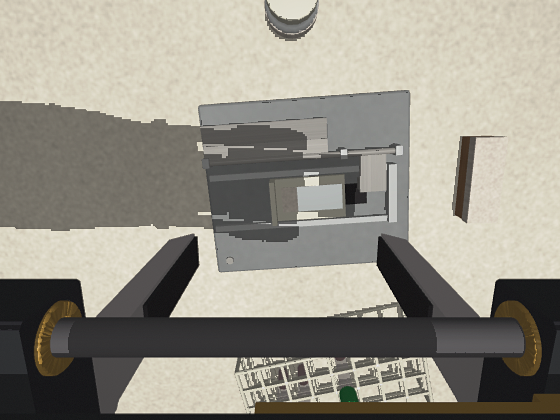

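View pics/s1.png

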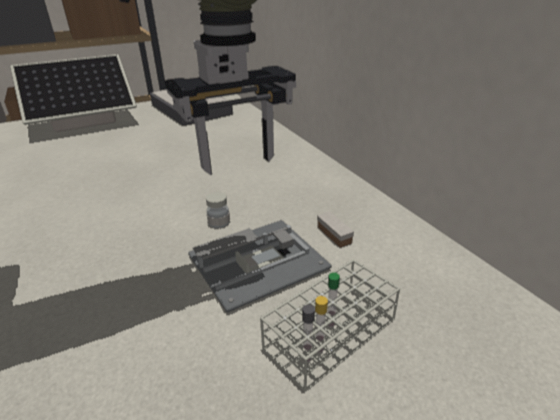

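The moves were refused and nothing moved; the views are unchanged, with the projected stop at (389,194) and lip at (270,204) matching the picture. A row probably needs all seven keys, so I'll test one call.

```bash
python3 -m inch '[{"gripper":0.59,"dx":0,"dy":0,"dz":-0.01,"wx":0,"wy":0,"wz":-7},{"gripper":0.59,"dx":0,"dy":0,"dz":-0.025,"wx":0,"wy":0,"wz":-14},{"gripper":0.59,"dx":0,"dy":0,"dz":-0.04,"wx":0,"wy":0,"wz":-21},{"gripper":0.59,"dx":0,"dy":0,"dz":-0.05,"wx":0,"wy":0,"wz":-28},{"gripper":0.59,"dx":0,"dy":0,"dz":-0.06,"wx":0,"wy":0,"wz":-35}]' 20
```

```text
clock: 0.67
eef_pos: [549.8, 0.0, 144.6]
eef_rot: [-3.141, 0.0, 0.954]
wrist_force: [0.0, 0.2, 1.5]
finger_gap: 64.1
finger_force: 0.0
```

```bash
python3 -m inch '[{"gripper":0.59,"dx":-0.007,"dy":0.003,"dz":0,"wx":0,"wy":0,"wz":-7},{"gripper":0.59,"dx":-0.014,"dy":0.006,"dz":0,"wx":0,"wy":0,"wz":-14},{"gripper":0.59,"dx":-0.021,"dy":0.009,"dz":0,"wx":0,"wy":0,"wz":-21},{"gripper":0.59,"dx":-0.028,"dy":0.012,"dz":0,"wx":0,"wy":0,"wz":-28},{"gripper":0.59,"dx":-0.035,"dy":0.015,"dz":0,"wx":0,"wy":0,"wz":-35}]'
python3 -m inch '[{"gripper":0.59,"dx":0,"dy":0,"dz":-0.02,"wx":0,"wy":0,"wz":-7},{"gripper":0.59,"dx":0,"dy":0,"dz":-0.04,"wx":0,"wy":0,"wz":-14},{"gripper":0.59,"dx":0,"dy":0,"dz":-0.06,"wx":0,"wy":0,"wz":-16},{"gripper":0.59,"dx":0,"dy":0,"dz":-0.08,"wx":0,"wy":0,"wz":-16},{"gripper":0.59,"dx":0,"dy":0,"dz":-0.085,"wx":0,"wy":0,"wz":-16}]'
cat >>h.py <<'E'
yaw=np.radians(3.97);ex=np.array([np.cos(yaw),np.sin(yaw),0]);ey=np.array([-ex[1],ex[0],0]);o=np.array([573.2,-15,0])
def look(tag,cam=True):
    s=manip.read_state();p=s['eef_pos']-o
    print(s['clock'],'stage xyz',(p@ex).round(1),(p@ey).round(1),p[2].round(1),'rot',np.round(np.degrees(s['eef_rot']),2),'gap',round(s['finger_gap'],1),'F',np.round(s['wrist_force'],1),'M',np.round(s['moment'],2))
    if cam:
        cv2.imwrite(f'pics/{tag}.png',manip.camera('wrist'))
    return s
E
python3 - <<'E'
from h import *
s=look('w2')
E
```

```text
clock: 1.08
eef_pos: [514.6, 15.1, 145.3]
eef_rot: [-3.142, 0.0, 0.343]
wrist_force: [-0.0, -0.2, -0.4]
finger_gap: 55.8
finger_force: 0.0
clock: 1.5
eef_pos: [513.5, 15.0, 57.7]
eef_rot: [-3.141, 0.004, 0.07]
wrist_force: [0.2, 0.6, -0.4]
finger_gap: 55.3
finger_force: 0.0
1.5 stage xyz -57.4 34.1 57.7 rot [-179.97    0.23    4.  ] gap 55.3 F [ 0.2  0.6 -0.4] M [0.05 0.11 0.04]
```

View pics/w2.png

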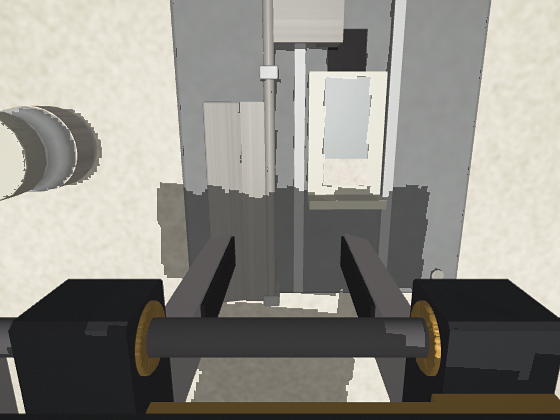

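The wrist camera now looks from ahead. The lip is at rows 195–209, cols 309–387; the tail's end is at (204,102); the fingers are at cols 235 and 343, behind the lip. I'll check these against the stage frame before descending.

```bash
python3 - <<'E'
from h import *
s=look('x',False);T=wristT(s)
for n,p,z in [('lipL',(309,209),36),('lipR',(387,208),36),('noseL',(309,71),20),('noseR',(388,72),20),('tail end out',(204,102),35),('tail end in',(240,102),30),('foot',(343,42),26),('rail out R',(394,185),20),('rail in L',(305,150),20)]:
    q=ray('wrist',p,z,T)-o;print(n,(q@ex).round(1),(q@ey).round(1))
E
```

```text
1.55 stage xyz -57.2 34.1 58.3 rot [-179.98    0.21    4.01] gap 55.6 F [ 0.1  0.4 -0.3] M [ 0.1   0.08 -0.03]
lipL -39.8 22.1
lipR -39.2 -22.5
noseL 36.4 22.4
noseR 35.8 -22.2
tail end out 19.2 79.2
tail end in 19.3 60.5
foot 50.5 4.6
rail out R -29.0 -30.2
rail in L -7.9 24.1
```

Everything matches within about 1 mm. Descending onto the tail, slowly at the end.

```bash
python3 -m inch '[{"gripper":0.59,"dx":0,"dy":0,"dz":-0.006,"wx":0,"wy":0,"wz":0},{"gripper":0.59,"dx":0,"dy":0,"dz":-0.012,"wx":0,"wy":0,"wz":0},{"gripper":0.59,"dx":0,"dy":0,"dz":-0.018,"wx":0,"wy":0,"wz":0},{"gripper":0.59,"dx":0,"dy":0,"dz":-0.022,"wx":0,"wy":0,"wz":0},{"gripper":0.59,"dx":0,"dy":0,"dz":-0.022,"wx":0,"wy":0,"wz":0}]'
python3 -m inch '[{"gripper":0.59,"dx":0,"dy":0,"dz":-0.002,"wx":0,"wy":0,"wz":0},{"gripper":0.59,"dx":0,"dy":0,"dz":-0.004,"wx":0,"wy":0,"wz":0},{"gripper":0.59,"dx":0,"dy":0,"dz":-0.006,"wx":0,"wy":0,"wz":0},{"gripper":0.59,"dx":0,"dy":0,"dz":-0.008,"wx":0,"wy":0,"wz":0},{"gripper":0.59,"dx":0,"dy":0,"dz":-0.008,"wx":0,"wy":0,"wz":0}]'
python3 - <<'E'
from h import *
look('w3')
E
```

```text
clock: 1.97
eef_pos: [514.7, 15.0, 37.9]
eef_rot: [-3.142, 0.001, 0.07]
wrist_force: [-0.4, 0.4, 0.2]
finger_gap: 55.6
finger_force: 0.0
clock: 2.38
eef_pos: [515.1, 15.0, 30.5]
eef_rot: [-3.141, -0.0, 0.07]
wrist_force: [-1.6, -0.1, 5.4]
finger_gap: 55.0
finger_force: 2.7
2.3833 stage xyz -55.8 34.0 30.5 rot [-1.7999e+02 -2.0000e-02  4.0000e+00] gap 55.0 F [-1.6 -0.1  5.4] M [0.3  0.34 0.03]
```

```bash
python3 -m inch '[{"gripper":0.59,"dx":0,"dy":0,"dz":-0.0015,"wx":0,"wy":0,"wz":0},{"gripper":0.59,"dx":0,"dy":0,"dz":-0.003,"wx":0,"wy":0,"wz":0},{"gripper":0.59,"dx":0,"dy":0,"dz":-0.0045,"wx":0,"wy":0,"wz":0},{"gripper":0.59,"dx":0,"dy":0,"dz":-0.0045,"wx":0,"wy":0,"wz":0},{"gripper":0.59,"dx":0,"dy":0,"dz":-0.0045,"wx":0,"wy":0,"wz":0}]'
python3 - <<'E'
from h import *
look('w4')
im=cv2.imread('pics/w4.png');c=cv2.resize(im[0:280,150:450],None,fx=2,fy=2);cv2.imwrite('pics/w4c.png',c)
E
```

```text
clock: 2.85
eef_pos: [515.3, 14.8, 26.6]
eef_rot: [3.141, -0.001, 0.07]
wrist_force: [-3.6, -1.9, 9.6]
finger_gap: 55.4
finger_force: 5.0
2.85 stage xyz -55.7 33.8 26.6 rot [ 1.7999e+02 -4.0000e-02  4.0000e+00] gap 55.4 F [-3.6 -1.9  9.6] M [0.04 0.75 0.06]
```

View pics/w4c.png

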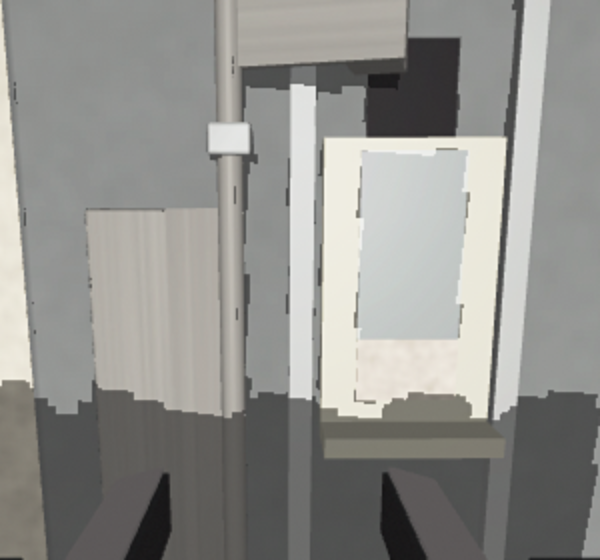

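The crop shows the foot raised, its near edge at about row 65 with a dark gap under it. The carrier hasn't moved and the fingers are behind the lip. Geometry at z=26.6 gives a clip angle of about 0.26. I'll press 0.5 mm more, then push along the stage's x in steps.

```bash
python3 -m inch '[{"gripper":0.59,"dx":0,"dy":0,"dz":-0.0005,"wx":0,"wy":0,"wz":0},{"gripper":0.59,"dx":0.002,"dy":0.00014,"dz":-0.0005,"wx":0,"wy":0,"wz":0},{"gripper":0.59,"dx":0.004,"dy":0.00028,"dz":-0.0005,"wx":0,"wy":0,"wz":0},{"gripper":0.59,"dx":0.006,"dy":0.00042,"dz":-0.0005,"wx":0,"wy":0,"wz":0},{"gripper":0.59,"dx":0.008,"dy":0.00055,"dz":-0.0005,"wx":0,"wy":0,"wz":0}]'
python3 -m inch '[{"gripper":0.59,"dx":0.002,"dy":0.00014,"dz":0,"wx":0,"wy":0,"wz":0},{"gripper":0.59,"dx":0.004,"dy":0.00028,"dz":0,"wx":0,"wy":0,"wz":0},{"gripper":0.59,"dx":0.006,"dy":0.00042,"dz":0,"wx":0,"wy":0,"wz":0},{"gripper":0.59,"dx":0.008,"dy":0.00055,"dz":0,"wx":0,"wy":0,"wz":0},{"gripper":0.59,"dx":0.008,"dy":0.00055,"dz":0,"wx":0,"wy":0,"wz":0}]'
python3 - <<'E'
from h import *
look('w5')
E
```

```text
clock: 3.32
eef_pos: [522.3, 15.6, 25.7]
eef_rot: [-3.141, 0.002, 0.07]
wrist_force: [-8.8, -0.3, 10.2]
finger_gap: 55.2
finger_force: 5.6
clock: 3.73
eef_pos: [530.6, 16.2, 25.8]
eef_rot: [-3.141, 0.001, 0.07]
wrist_force: [-6.5, -0.1, 9.9]
finger_gap: 55.2
finger_force: 5.1
3.7333 stage xyz -40.3 34.1 25.8 rot [-1.7999e+02  8.0000e-02  4.0200e+00] gap 55.2 F [-6.5 -0.1  9.9] M [0.37 1.42 0.22]
```

```bash
python3 -m inch '[{"gripper":0.59,"dx":0.003,"dy":0.0002,"dz":0,"wx":0,"wy":0,"wz":0},{"gripper":0.59,"dx":0.006,"dy":0.0004,"dz":0,"wx":0,"wy":0,"wz":0},{"gripper":0.59,"dx":0.009,"dy":0.0006,"dz":0,"wx":0,"wy":0,"wz":0},{"gripper":0.59,"dx":0.012,"dy":0.0008,"dz":0,"wx":0,"wy":0,"wz":0},{"gripper":0.59,"dx":0.012,"dy":0.0008,"dz":0,"wx":0,"wy":0,"wz":0}]'
python3 - <<'E'
from h import *
s=look('w6');im=cv2.imread('pics/w6.png');cv2.imwrite('pics/w6c.png',cv2.resize(im[0:280,150:450],None,fx=2,fy=2))
E
```

```text
clock: 4.2
eef_pos: [542.8, 17.0, 25.9]
eef_rot: [-3.141, 0.001, 0.07]
wrist_force: [-6.0, 0.7, 10.1]
finger_gap: 55.2
finger_force: 5.1
4.2 stage xyz -28.1 34.1 25.9 rot [-1.7999e+02  6.0000e-02  4.0100e+00] gap 55.2 F [-6.   0.7 10.1] M [0.45 1.21 0.15]
```

View pics/w6c.png

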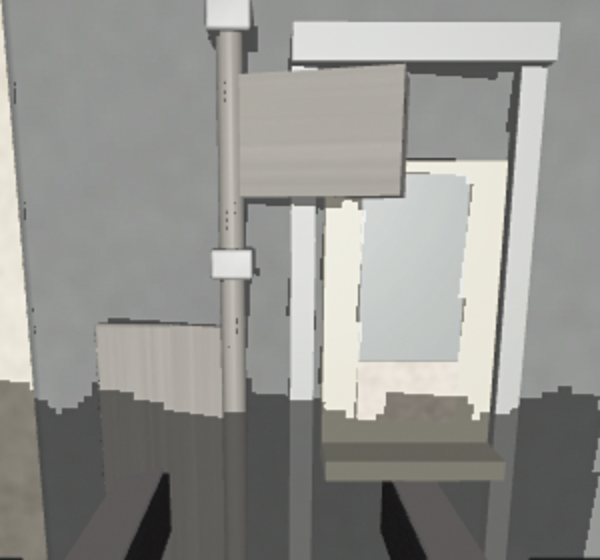

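The carrier is straight and its nose is under the raised foot (nose row 160, end stop's base near row 62 in the crop). The force is steady. About 24 mm remains, so I push 20 and then creep.

```bash
python3 -m inch '[{"gripper":0.59,"dx":0.0025,"dy":0.0002,"dz":0,"wx":0,"wy":0,"wz":0},{"gripper":0.59,"dx":0.005,"dy":0.0003,"dz":0,"wx":0,"wy":0,"wz":0},{"gripper":0.59,"dx":0.0075,"dy":0.0005,"dz":0,"wx":0,"wy":0,"wz":0},{"gripper":0.59,"dx":0.01,"dy":0.0007,"dz":0,"wx":0,"wy":0,"wz":0},{"gripper":0.59,"dx":0.012,"dy":0.0008,"dz":0,"wx":0,"wy":0,"wz":0}]'
python3 -m inch '[{"gripper":0.59,"dx":0.002,"dy":0.0001,"dz":0,"wx":0,"wy":0,"wz":0},{"gripper":0.59,"dx":0.004,"dy":0.0003,"dz":0,"wx":0,"wy":0,"wz":0},{"gripper":0.59,"dx":0.006,"dy":0.0004,"dz":0,"wx":0,"wy":0,"wz":0},{"gripper":0.59,"dx":0.008,"dy":0.0005,"dz":0,"wx":0,"wy":0,"wz":0},{"gripper":0.59,"dx":0.008,"dy":0.0005,"dz":0,"wx":0,"wy":0,"wz":0}]'
python3 - <<'E'
from h import *
s=look('w7');T=wristT(s);im=cv2.imread('pics/w7.png')
def col(u):  # vertical gradient along a column of the picture
    c=im[:270,u-3:u+4].mean((1,2));d=np.diff(c);r=[i for i in np.argsort(-abs(d))[:12]];return sorted((int(i),int(d[i])) for i in r)
for u in(365,385): print(u,col(u))
for n,p,z in [('stop face top',(80,0,26),0),('lip',(4,0,36),0)]:
    i=manip.camera_info('wrist');X=np.linalg.inv(T@np.array(i['tool_from_camera']))@np.append(o+p[0]*ex+p[1]*ey+[0,0,p[2]],1);q=np.array(i['camera_matrix'])@X[:3];print(n,q[:2]/q[2])
E
```

```text
clock: 4.67
eef_pos: [554.4, 17.8, 25.8]
eef_rot: [-3.141, 0.002, 0.07]
wrist_force: [-9.2, 0.6, 11.0]
finger_gap: 55.3
finger_force: 5.6
clock: 5.08
eef_pos: [562.7, 18.3, 25.9]
eef_rot: [-3.141, 0.001, 0.07]
wrist_force: [-6.2, -0.0, 10.3]
finger_gap: 55.5
finger_force: 5.2
5.0833 stage xyz -8.2 34.0 25.9 rot [-1.7999e+02  7.0000e-02  4.0100e+00] gap 55.5 F [-6.2 -0.  10.3] M [0.46 1.35 0.12]
365 [(24, -28), (25, -81), (57, 63), (75, -27), (76, -112), (79, 100), (80, 66), (86, -26), (180, 50), (197, -103), (220, -19), (230, 21)]
385 [(24, -27), (25, -85), (57, 38), (58, 38), (75, -27), (76, -110), (79, 86), (80, 77), (88, -23), (198, -58), (205, -28), (206, -35)]
stop face top [361.33869072  74.47493112]
lip [357.61272488 236.4359702 ]
```

Force is still free-running, with about 2–4 mm left (a dark gap at rows 76–79). Creeping on until the force rises.

```bash
python3 -m inch '[{"gripper":0.59,"dx":0.0008,"dy":0.0001,"dz":0,"wx":0,"wy":0,"wz":0},{"gripper":0.59,"dx":0.0015,"dy":0.0001,"dz":0,"wx":0,"wy":0,"wz":0},{"gripper":0.59,"dx":0.002,"dy":0.0001,"dz":0,"wx":0,"wy":0,"wz":0},{"gripper":0.59,"dx":0.0025,"dy":0.0002,"dz":0,"wx":0,"wy":0,"wz":0},{"gripper":0.59,"dx":0.0025,"dy":0.0002,"dz":0,"wx":0,"wy":0,"wz":0}]'
python3 -m inch '[{"gripper":0.59,"dx":0.0005,"dy":0,"dz":0,"wx":0,"wy":0,"wz":0},{"gripper":0.59,"dx":0.001,"dy":0.0001,"dz":0,"wx":0,"wy":0,"wz":0},{"gripper":0.59,"dx":0.001,"dy":0.0001,"dz":0,"wx":0,"wy":0,"wz":0},{"gripper":0.59,"dx":0.001,"dy":0.0001,"dz":0,"wx":0,"wy":0,"wz":0},{"gripper":0.59,"dx":0.001,"dy":0.0001,"dz":0,"wx":0,"wy":0,"wz":0}]'
python3 - <<'E'
from h import *
s=look('w8');im=cv2.imread('pics/w8.png')
for u in(365,385,395): print(u,im[50:100,u-2:u+3].mean((1,2)).astype(int).tolist())
E
```

```text
clock: 5.55
eef_pos: [564.1, 18.4, 25.8]
eef_rot: [-3.141, 0.004, 0.07]
wrist_force: [-14.7, -0.8, 15.6]
finger_gap: 55.5
finger_force: 9.1
clock: 5.97
eef_pos: [564.2, 18.4, 25.8]
eef_rot: [-3.141, 0.006, 0.07]
wrist_force: [-20.3, -0.4, 19.1]
finger_gap: 55.1
finger_force: 12.4
5.9667 stage xyz -6.6 34.0 25.8 rot [-179.98    0.33    3.98] gap 55.1 F [-20.3  -0.4  19.1] M [-0.13  4.08 -0.25]
365 [146, 146, 146, 146, 146, 146, 146, 146, 146, 146, 144, 161, 223, 221, 220, 220, 220, 220, 220, 220, 220, 220, 220, 220, 220, 220, 220, 221, 222, 231, 86, 111, 237, 233, 233, 239, 128, 158, 204, 204, 203, 203, 203, 203, 202, 202, 203, 203, 203, 202]
385 [148, 147, 147, 147, 147, 147, 147, 147, 147, 147, 144, 161, 220, 219, 218, 218, 218, 218, 218, 218, 218, 218, 218, 218, 218, 218, 218, 218, 220, 229, 87, 118, 116, 210, 232, 230, 230, 219, 205, 203, 204, 200, 199, 218, 218, 217, 217, 217, 218, 213]
395 [148, 148, 148, 148, 147, 147, 146, 146, 145, 145, 143, 159, 220, 218, 217, 217, 217, 217, 217, 217, 217, 217, 217, 217, 217, 217, 217, 217, 219, 228, 87, 119, 121, 113, 234, 230, 229, 228, 228, 228, 228, 228, 228, 228, 228, 228, 228, 228, 228, 228]
```

```bash
python3 - <<'E'
from h import *
im=cv2.imread('pics/w8.png');cv2.imwrite('pics/w8c.png',cv2.resize(im[50:260,250:450],None,fx=3.6,fy=2.8,interpolation=1))
E
```

```text
(no output)
```

View pics/w8c.png

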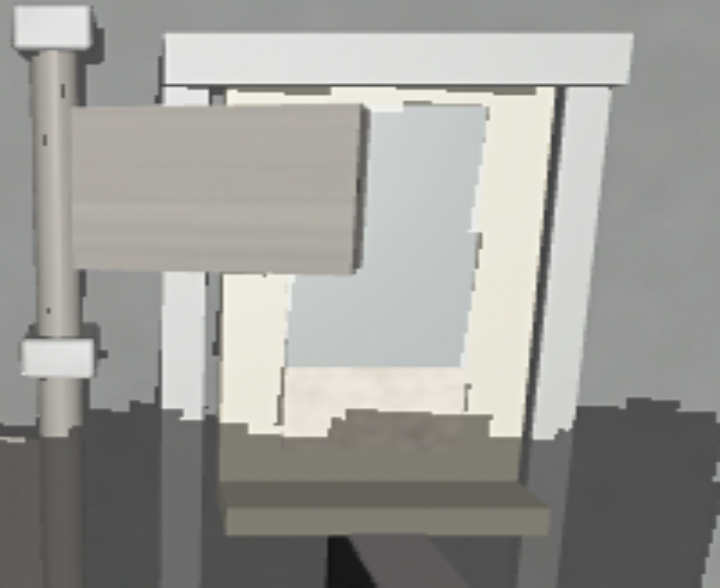

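The carrier meets the end stop and its lip edge is level, with the foot still above it. Let me confirm the distances by rays.

```bash
python3 - <<'E'
from h import *
s=look('x',False);T=wristT(s)
for n,p,z in [('lipL',(312.8,240),36),('lipR',(402,240),36),('stop top near edge',(340,80.5),26),('stop R',(400,80.5),26),('nose at 365',(365,82),20),('nose at 395',(395,83.5),20),('foot L',(349,147),30)]:
    q=ray('wrist',p,z,T)-o;print(n,(q@ex).round(1),(q@ey).round(1))
E
```

```text
6.0167 stage xyz -6.6 34.0 25.8 rot [-179.98    0.33    3.98] gap 55.6 F [-20.2  -0.4  19.7] M [-0.14  4.04 -0.31]
lipL 3.8 21.9
lipR 3.8 -21.8
stop top near edge 78.9 9.9
stop R 78.8 -18.1
nose at 365 78.6 -3.0
nose at 395 77.9 -17.5
foot L 48.5 5.1
```

Lip at 3.8 (4 expected) and nose at the stop within measurement error: it's home. I'll relax the push to light contact, then raise straight up to release the clip.

```bash
python3 -m inch '[{"gripper":0.59,"dx":-0.0006,"dy":0,"dz":0,"wx":0,"wy":0,"wz":0},{"gripper":0.59,"dx":-0.0012,"dy":-0.0001,"dz":0,"wx":0,"wy":0,"wz":0},{"gripper":0.59,"dx":-0.0018,"dy":-0.0001,"dz":0,"wx":0,"wy":0,"wz":0},{"gripper":0.59,"dx":-0.0018,"dy":-0.0001,"dz":0,"wx":0,"wy":0,"wz":0},{"gripper":0.59,"dx":-0.0018,"dy":-0.0001,"dz":0,"wx":0,"wy":0,"wz":0}]'
```

```text
clock: 6.43
eef_pos: [564.1, 18.5, 26.0]
eef_rot: [-3.141, 0.001, 0.07]
wrist_force: [-8.7, 0.0, 10.4]
finger_gap: 55.4
finger_force: 7.8
```

```bash
python3 -m inch '[{"gripper":0.59,"dx":-0.0004,"dy":0,"dz":0,"wx":0,"wy":0,"wz":0},{"gripper":0.59,"dx":-0.0008,"dy":-0.0001,"dz":0,"wx":0,"wy":0,"wz":0},{"gripper":0.59,"dx":-0.0008,"dy":-0.0001,"dz":0.001,"wx":0,"wy":0,"wz":0},{"gripper":0.59,"dx":-0.0008,"dy":-0.0001,"dz":0.002,"wx":0,"wy":0,"wz":0},{"gripper":0.59,"dx":-0.0008,"dy":-0.0001,"dz":0.003,"wx":0,"wy":0,"wz":0}]'
python3 -m inch '[{"gripper":0.59,"dx":0,"dy":0,"dz":0.001,"wx":0,"wy":0,"wz":0},{"gripper":0.59,"dx":0,"dy":0,"dz":0.002,"wx":0,"wy":0,"wz":0},{"gripper":0.59,"dx":0,"dy":0,"dz":0.003,"wx":0,"wy":0,"wz":0},{"gripper":0.59,"dx":0,"dy":0,"dz":0.004,"wx":0,"wy":0,"wz":0},{"gripper":0.59,"dx":0,"dy":0,"dz":0.004,"wx":0,"wy":0,"wz":0}]'
```

```text
clock: 6.85
eef_pos: [564.0, 18.7, 29.0]
eef_rot: [-3.141, -0.0, 0.07]
wrist_force: [-3.3, 2.4, 3.2]
finger_gap: 55.5
finger_force: 2.2
clock: 7.27
eef_pos: [563.9, 18.2, 32.6]
eef_rot: [3.142, -0.0, 0.07]
wrist_force: [0.1, -0.6, 0.5]
finger_gap: 55.4
finger_force: 0.0
```

Clip released and the contact forces are gone. Now I back off slightly, rise clear, and look.

```bash
python3 -m inch '[{"gripper":0.59,"dx":-0.003,"dy":-0.0002,"dz":0.002,"wx":0,"wy":0,"wz":0},{"gripper":0.59,"dx":-0.006,"dy":-0.0004,"dz":0.006,"wx":0,"wy":0,"wz":0},{"gripper":0.59,"dx":-0.008,"dy":-0.0006,"dz":0.02,"wx":0,"wy":0,"wz":0},{"gripper":0.59,"dx":-0.008,"dy":-0.0006,"dz":0.04,"wx":0,"wy":0,"wz":0},{"gripper":0.59,"dx":-0.008,"dy":-0.0006,"dz":0.06,"wx":0,"wy":0,"wz":0}]'
python3 -m inch '[{"gripper":0.59,"dx":0,"dy":0,"dz":0.01,"wx":0,"wy":0,"wz":0},{"gripper":0.59,"dx":0,"dy":0,"dz":0.02,"wx":0,"wy":0,"wz":0},{"gripper":0.59,"dx":0,"dy":0,"dz":0.03,"wx":0,"wy":0,"wz":0},{"gripper":0.59,"dx":0,"dy":0,"dz":0.03,"wx":0,"wy":0,"wz":0},{"gripper":0.59,"dx":0,"dy":0,"dz":0.03,"wx":0,"wy":0,"wz":0}]'
python3 - <<'E'
from h import *
look('w9');im=cv2.imread('pics/w9.png');cv2.imwrite('pics/w9c.png',cv2.resize(im[80:280,200:420],None,fx=3.2,fy=2.9,interpolation=1))
E
```

```text
clock: 7.68
eef_pos: [555.2, 17.7, 93.1]
eef_rot: [-3.141, 0.001, 0.07]
wrist_force: [0.3, -0.0, 0.4]
finger_gap: 55.4
finger_force: 0.0
clock: 8.1
eef_pos: [555.8, 17.7, 122.3]
eef_rot: [3.142, -0.0, 0.07]
wrist_force: [-0.2, -0.4, -1.1]
finger_gap: 55.5
finger_force: 0.0
8.1 stage xyz -15.1 33.8 122.3 rot [180.  -0.   4.] gap 55.5 F [-0.2 -0.4 -1.1] M [0.05 0.09 0.02]
```

View pics/w9c.png

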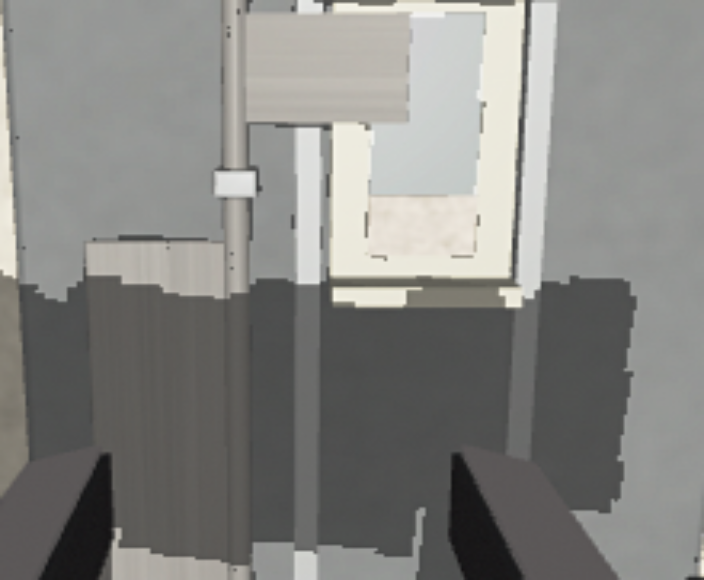

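The foot rests on the carrier, and the lip's rear edge is at crop row ~306, cols 332–521. A last numeric check of lip and nose before handing in.

```bash
python3 - <<'E'
from h import *
s=look('x',False);T=wristT(s);im=cv2.imread('pics/w9.png')
for n,p,z in [('lipL',(200+332/3.2,80+306/2.9),36),('lipR',(200+521/3.2,80+306/2.9),36)]:
    q=ray('wrist',p,z,T)-o;print(n,(q@ex).round(1),(q@ey).round(1))
for u in(335,345,355,362): print(u,im[62:96,u-1:u+2].mean((1,2)).astype(int).tolist())
for z in(20,26):
  for v in(78,80,82): q=ray('wrist',(345,v),z,T)-o;print(z,v,(q@ex).round(1))
E
```

```text
8.15 stage xyz -15.3 33.8 121.7 rot [-1.7999e+02  6.0000e-02  4.0000e+00] gap 55.3 F [-0.5 -0.3 -0.4] M [0.07 0.12 0.01]
lipL 3.1 22.2
lipR 3.1 -21.6
335 [149, 149, 149, 148, 145, 185, 223, 222, 221, 221, 221, 221, 221, 222, 222, 223, 227, 152, 165, 234, 232, 231, 236, 239, 211, 208, 209, 208, 209, 208, 208, 208, 208, 208]
345 [148, 148, 147, 146, 143, 184, 223, 221, 221, 221, 221, 221, 221, 221, 221, 222, 227, 155, 100, 236, 233, 234, 186, 205, 207, 206, 206, 206, 206, 206, 206, 206, 206, 206]
355 [148, 148, 148, 146, 142, 183, 222, 220, 220, 220, 220, 220, 220, 220, 220, 221, 226, 156, 108, 112, 236, 232, 230, 230, 230, 230, 230, 230, 230, 230, 230, 230, 229, 229]
362 [149, 149, 148, 148, 144, 183, 221, 220, 219, 219, 219, 219, 220, 219, 219, 220, 225, 150, 199, 236, 234, 233, 233, 227, 227, 227, 227, 228, 207, 206, 206, 207, 207, 192]
20 78 80.1
20 80 78.7
20 82 77.3
26 78 79.6
26 80 78.2
26 82 76.8
```

```bash
python3 -c "
from cell import manip
print(manip.sign_off())"
```

```text
the job is handed in; nothing more can be done
None
```

The carrier is home against the end stop as far as I can measure (within about 1 mm), the clip's foot is down on it, the arm is clear with no contact force, and I handed the job in at about 8.2 s.

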